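# Latch the comparator gauge open and load the bushing

### The arm

A 6-joint arm with a two-finger parallel gripper is mounted at the origin on a cart in front of the work surface, level with it; the furniture and walls round the work are solid. World frame = base frame: x ahead of the robot, y to its left, z up, the work surface at z = 0. Lengths are in m, angles in rad, forces in N, time in s.
With the tool pointing down it reaches from about 0.35 to 0.975 m from the base axis. Payload 17.4 kg.
Tool frame: the origin (TCP) lies at the very end of the fingers, on their centre line; the grasp point (between the pads) lies 19 mm behind it; z points along the fingers, y is the line along which they close (so a half turn about z gives the same grasp; the last joint's range is limited). The gripper opens to 85 mm and grips with 20 to 120 N. Pads are 22 mm wide; open, the fingers measure 114 mm over their backs; the gripper's body (76 mm by 85 mm) begins 54 mm behind the grasp point. The pads swing forward as they close: fully open they stand 13 mm farther back than shut.
Start: joints at [0.756, 0.116, 1.442, -0, 1.584, -0.038], TCP at [0.473, 0.481, 0.231] pointing down, gripper open.
Joint ranges: [-2.83, 2.83], [-0.83, 2.19], [0.07, 2.5], [-1.14, 4.28], [0.01, 3], [-2.97, 2.97]. Speed limits (rad/s): [1.89, 1.89, 2.22, 3.14, 3.14, 3.14].

### API

Orientations are given as a unit quaternion [w, x, y, z].
In Python, from rig import manip, effector, get_image gives the robot as it stands. The module is installed in compiled form; this text tells all that it offers. Calls block until the motion is done:
- manip.movep(position, orientation): joint-space move of the TCP to a pose.
- manip.line_to(position, ori=None, v=0.15, contact_N=None): straight line of the TCP; ori=None keeps the orientation; v is the mean speed in m/s. With contact_N (N) it stops when the force on the tool has changed by that much, and returns True; else False.
- manip.move_j(angles): joint-space move.
- effector.release() and effector.close_gripper(squeeze=None): open the fingers fully, or close them until they stop; squeeze is the grip in N (None keeps the last).
- manip.sleep(seconds).
- manip.solve_ik(position, orientation): joint angles nearest the present ones, or None.
- manip.sense(): the state.
- get_image(name): name is "scene" or "top" or "wrist"; returns a dict with "frame" (400x640x3 uint8, red, green, blue), "camera_matrix" (3x3 intrinsics, pixels), "k1" (the pictures are not rectified: a ray, as slopes to the right and down, at radius r is drawn at 1 + k1 r^2 times it, then the intrinsics apply), "R" (3x3) and "t" (3): a world point X has camera coordinates R X + t. Camera axes: x right, y down, z forward; pixel columns grow to the right and rows downward; lengths in m; the calibration is good to about 2 mm. A picture is of the moment at which its call begins. There is no depth.
A pose or a line that the arm cannot do raises manip.MotionError and nothing moves.
- manip.finish_job(): hands the job in; it is judged then, once.
The state is a dict: "t": time; "joint_positions": joint angles; "joint_velocities": joint speeds; "joint_efforts": joint torques, N m; "position": TCP position; "tool_rot": TCP orientation; "contact_force": force on the tool from outside, world axes, zero at the start; "wrist_torque": the same for the moment, N m; "width": opening from 0.0 (shut) to 1.0 (fully open); "finger_force": force on a finger pad.
Only numpy, scipy, OpenCV 4.12 (cv2) and the standard library are available. Lean on these libraries where they do the work, as an engineer would, in place of code of your own. Each camera call takes 0.05 s, during which the arm holds its last target. There are 200 camera calls.

### The job

Get the bench comparator gauge ready to measure the bronze bushing that stands in its feed channel: with a fingertip push the sprung slide back by its red thumb tab until it is past the stop pin, then let it go so that it springs back and latches half open on the pin. Only then push the bushing gently along the channel, between the open anvils, until it sits fully home in the vee back stop. Nothing is gripped or lifted; leave the slide latched open and the tools and parts around the gauge where they are.

Things in the scene. Friction and masses are not known exactly. Their poses are not given: they have to be found in the camera images.
- gauge: Bench comparator gauge, fixed; its yaw varies. Grey base 236 x 90 mm, 22 mm high. Origin on the plate (z = 0) under the nest. Own +x: from the dial indicator (x -67 to -134 mm, robot's side, 57 mm high) along the anvil line to the sprung slide (x 30 to 124 mm) and rear plate (x 172 mm); +y: out along the feed channel. Nothing on it is above 95 mm.
- gauge_slide (a joint): Slide travel, m, along the gauge's +x. 0 = shut, as the spring holds it at the start. Spring 7 N at 0 to 12.5 N at 0.038 (hard stop), damping 35 N s/m, plus up to 2 N to lift the stop pin. From 0.027 the pin has dropped behind the slide's tooth (push to 0.030 to 0.036); let go then, it returns and latches at 0.024. Let go earlier, it springs back to 0.
- push_tab (a point): Middle of the front face (toward dial and robot) of the slide's red upright thumb tab, 67 mm above the plate; moves with the slide; gauge x = 44 mm, y = 0 at travel 0. Tab 32 mm wide, 7 mm thick, from the slide's flat top at 50 mm up to 82 mm. Push this face toward the gauge's +x. In front of it all is free above 58 mm.
- stop_pin (a joint): Height of the sprung stop pin above its lowest position, m: 0 down, about 0.006 while on the crest of the slide's tooth. It moves by itself. It sits in a grey bridge over the slide at gauge x 108 to 124 mm, 73 mm high, with a black knob up to 95 mm.
- nest (a point): Seat of the bushing's underside centre, 30 mm above the plate on the channel floor, gauge x = y = 0. The vee back stop (42 mm high, gauge y -7 to -30 mm) stops and centres the bushing's flange exactly here. Anvils: 8 mm rods along x, axis 44 mm above the plate; fixed end at x = -15 mm (post x -27 to -60 mm, y +-16, 55 mm high), moving end at x = 9 mm + travel.
- channel_end (a point): Open outer end of the feed channel, on its floor's middle line: gauge x = 0, y = 134 mm, 30 mm above the plate. The channel runs straight from here to the nest (gauge -y), 33 mm wide between two rails 4 mm wide whose tops are 36 mm above the plate and which end 20 mm before the nest's middle.
- bushing_1: Bronze-yellow flanged bushing to be loaded, upright in the channel 50 to 105 mm out from the nest, about 50 g, slides easily. 22 mm high; body 24 mm diameter, flange 31 mm diameter and 4 mm thick at the bottom. Origin: centre of its underside, z up. Push its body 40 to 50 mm above the plate, from the channel's open end toward the gauge's -y.
- bushing_3: Bystander: a like bronze-yellow bushing (31 mm diameter, 22 mm high) that waits on the surface plate in front of the channel. Origin at the centre of its underside.
- ring_gauge: Bystander: knurled steel setting ring, 54 mm diameter, 18 mm high, lying on the plate beside the slideway. Origin at the centre of its underside.
- plug_gauge: Bystander: go / no-go plug gauge, 118 mm long along its own y, 21 mm diameter, lying on the plate on the far side of the gauge from the channel. Origin below its middle.
There are look-alikes about, which are no part of the job. Of the things like the bushing_1, leave any that is orange or turquoise; of the rest the smaller one is meant.

How it is judged:
On the way, in this order (a step that is already met when the one before it is completed fails the run):
1. the slide is pushed past the stop pin (value of joint gauge_slide above 0.0285 m).
2. the slide is let go and stays latched on the dropped stop pin, half open, untouched (value of joint gauge_slide between 0.021 and 0.027 m and value of joint stop_pin below 0.003 m and contact force between each of the arm, the fingers and gauge_slide below 0.1 N), for 0.3 s.
3. the bushing is home in the vee back stop (horizontal distance between bushing_1 and nest below 0.003 m), for 0.1 s.
At the end, for the whole second after the job is handed in: The slide rests latched on the dropped stop pin at 24 mm of travel (21 to 27 mm), touched by nothing of the robot; the bushing stands upright on the channel floor, at rest, within 3 mm of its seat in the vee back stop between the open anvils (all of step 2 and horizontal distance between bushing_1 and nest below 0.003 m and z of bushing_1 in the frame of nest between -0.002 and 0.002 m and angle between bushing_1's own z axis and vertical below 0.08 rad and linear speed of bushing_1 below 0.01 m/s and velocity of joint gauge_slide between -0.005 and 0.005 m/s).
It fails at once if the bushing is pushed more than 10 mm along before the slide is open (distance of bushing_1 from where it was at the start of the episode above 0.01 m and value of joint gauge_slide below 0.0205 m).
It fails at once if the bushing is lifted more than 8 mm off the channel floor or tipped over (z of bushing_1 in the frame of nest above 0.008 m or angle between bushing_1's own z axis and vertical above 0.35 rad).
It fails at once if the bushing is squeezed or pressed with more than 15 N (contact force between the fingers and bushing_1 above 15 N).
It fails at once if the slide is pushed with more than 50 N (contact force between the fingers and gauge_slide above 50 N).
It fails at once if a bystander is moved more than 10 mm (distance of any of bushing_3, ring_gauge, plug_gauge from where it was at the start of the episode above 0.01 m).
It also fails if it takes over 56 s, if anything falls off the work surface, if the arm or the gripper's body presses on something with over 40 N, if the wrist force passes 120 N, or if a joint passes its speed limit or range.

## Working session

There is one attempt and no reset: what is moved stays moved. The work goes in short steps, each a Python script; the robot and the scene stay as the last script left them, time stands still between calls to the robot, and variables do not carry over. Pictures are saved under pics/ and viewed, at most 10 in all, crops included, and the job is handed in when it is done.

```bash
mkdir -p pics
python3 - <<'E'
from rig import manip,effector,get_image
import cv2,pickle
for n in("scene","top"):
    d=get_image(n); pickle.dump(d,open(n+".pkl","wb")); cv2.imwrite(f"pics/{n}0.png",d["frame"][:,:,::-1])
    print(n,d["camera_matrix"],d["k1"],d["R"],d["t"],-d["R"].T@d["t"])
s=manip.sense();print(s["t"],s["tool_rot"],s["position"])
E
```

```text
scene [[490.68418281   0.         318.95739369]
 [  0.         490.68418281 198.14770817]
 [  0.           0.           1.        ]] -0.02677032255902874 [[ 0.55429215 -0.83227361 -0.00899154]
 [-0.60580283 -0.39600807 -0.69005836]
 [ 0.57075664  0.38794103 -0.72369788]] [-0.13797771  0.41466617  0.67166195] [-0.05566962 -0.21118929  0.77098355]
top [[453.41774938   0.         314.20757514]
 [  0.         453.41774938 197.62780378]
 [  0.           0.           1.        ]] -0.006009530758652918 [[ 2.92197536e-02 -9.99557472e-01  5.57378708e-03]
 [-9.84574972e-01 -2.97432134e-02 -1.72416548e-01]
 [ 1.72506032e-01 -4.49842198e-04 -9.85008359e-01]] [0.12906048 0.50689974 0.84385017] [0.34974044 0.14445979 0.91787802]
0.1 [-2.37380552e-04  3.78744012e-01  9.25501314e-01 -4.85284939e-04] [0.47306452 0.48123977 0.23062558]
```

View pics/top0.png

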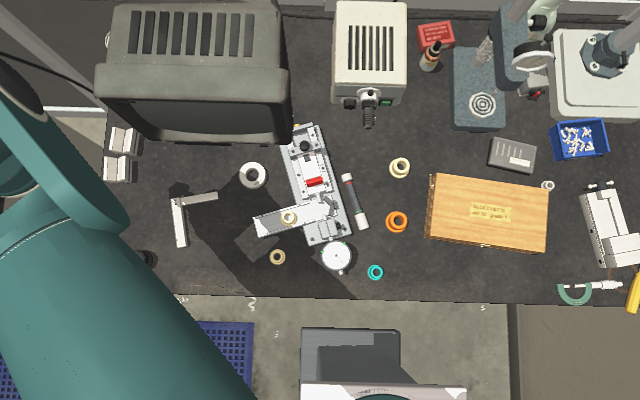

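View pics/scene0.png

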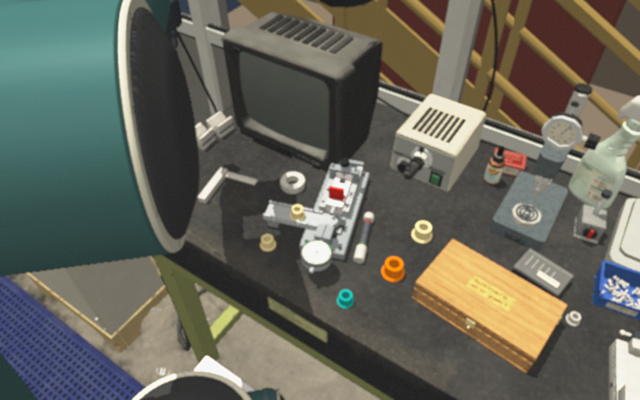

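Candidates for bushing_1 in the top view: the one in the channel (289,217), a like one on the plate in front of it (277,257, bushing_3), a larger pale one (399,168), orange (397,222) and turquoise (375,271). I choose (289,217). It is bronze-yellow, small and stands in the feed channel. The red tab is at (314,182), and the dial at (337,257). Next is a close crop to check this.

```bash
cat > h.py <<'E'
import numpy as np,cv2,pickle
def proj(d,X):
    c=np.atleast_2d(X)@d["R"].T+d["t"]; s=c[:,:2]/c[:,2:]; s=s*(1+d["k1"]*(s**2).sum(1,keepdims=True))
    K=d["camera_matrix"]; return s*[K[0,0],K[1,1]]+K[:2,2]
def ray(d,uv):
    K=d["camera_matrix"]
    s=cv2.undistortPoints(np.array([[uv]],float),K,np.array([d["k1"],0,0,0,0.]))[0,0]
    return -d["R"].T@d["t"], d["R"].T@np.array([s[0],s[1],1])
def onz(d,uv,z):
    o,r=ray(d,uv); return o+r*(z-o[2])/r[2]
def two(d1,a,d2,b):
    o1,r1=ray(d1,a);o2,r2=ray(d2,b)
    s=np.linalg.lstsq(np.c_[r1,-r2],o2-o1,rcond=None)[0]
    p,q=o1+s[0]*r1,o2+s[1]*r2; return (p+q)/2,np.linalg.norm(p-q)
def red(d):
    h=cv2.cvtColor(d["frame"],cv2.COLOR_RGB2HSV)
    return cv2.inRange(h,(0,170,110),(8,255,255))|cv2.inRange(h,(172,170,110),(180,255,255))
E
python3 - <<'E'
from h import *
for n,(x0,y0) in(("top",(230,110)),("scene",(230,150))):
    d=pickle.load(open(n+".pkl","rb"))
    c=d["frame"][y0:y0+170,x0:x0+150,::-1]
    cv2.imwrite(f"pics/{n}crop.png",cv2.resize(c,None,fx=3.5,fy=3.5,interpolation=cv2.INTER_CUBIC))
    m=red(d);k,l,st,ce=cv2.connectedComponentsWithStats(m)
    for i in range(1,k):
        if st[i,4]>15: 
            print(n,st[i],ce[i]); 
            if st[i,4]<200: print(cv2.minAreaRect(np.argwhere(l==i)[:,::-1].astype(np.float32)))
E
```

```text
top [425  31  25   9  72] [440.80555556  35.56944444]
((437.0776062011719, 36.657039642333984), (6.415375709533691, 23.7496337890625), 77.73522186279297)
top [306 177  16  10 102] [313.68627451 181.40196078]
((313.8529357910156, 181.41177368164062), (6.5484619140625, 15.522278785705566), 75.96376037597656)
scene [513 160   9   5  26] [516.80769231 161.73076923]
((516.8235473632812, 161.70590209960938), (8.246211051940918, 2.9104275703430176), 14.03624439239502)
scene [330 187  13  12 124] [335.75806452 192.83064516]
((335.826904296875, 192.86537170410156), (13.728129386901855, 9.60969066619873), 11.309932708740234)
scene [588 230   6   8  27] [590.25925926 233.40740741]
((590.1152954101562, 233.576904296875), (3.0508511066436768, 8.043152809143066), 33.6900634765625)
```

View pics/topcrop.png

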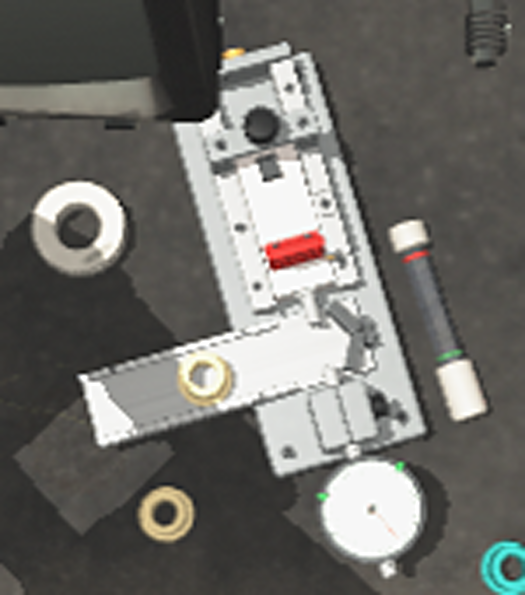

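View pics/scenecrop.png

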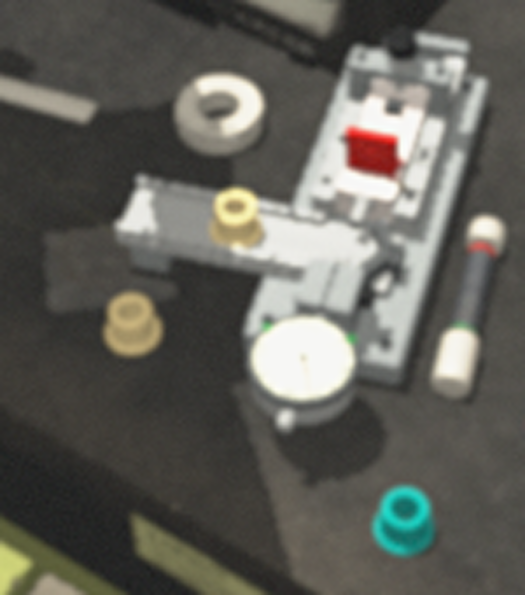

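The crop confirms the bushing in the channel at about (288.5,217.5). The plain plate bushing, the ring (left) and the plug gauge (right) are clear of it. The tab faces the dial. Now I fit the gauge pose from ray-cast landmarks.

Run:
```python
from h import *
from scipy.optimize import least_squares
T=pickle.load(open("top.pkl","rb"));S=pickle.load(open("scene.pkl","rb"))
t=lambda u,v:((u+.5)/3.5-.5+230,(v+.5)/3.5-.5+110)
s=lambda u,v:((u+.5)/3.5-.5+230,(v+.5)/3.5-.5+150)
# (gauge point mm; image point)
L=[("chanU",T,(20.5,134,36),t(80,376)),("chanL",T,(-20.5,134,36),t(99,446)),("knob",T,(116,0,95),t(263,121)),
 ("knobS",S,(116,0,95),s(402,40)),
 ("tabT",T,(44,0,67),t(296,250)),("tabS",S,(44,0,67),tuple([335.76,192.83]))]
P=[]
for n,d,g,uv in L: P.append(onz(d,uv,g[2]/1e3)[:2])
P=np.array(P);G=np.array([l[2][:2] for l in L])/1e3
def W(p,g): c,s_=np.cos(p[2]),np.sin(p[2]); return np.array(p[:2])+g@np.array([[c,s_],[-s_,c]])
r=least_squares(lambda p:(W(p,G)-P).ravel(),[.5,.15,.25],loss="soft_l1",f_scale=.002)
print(r.x,np.degrees(r.x[2]))
for l,e in zip(L,W(r.x,G)-P): print(l[0],(e*1e3).round(1))
for n,a in (("base BL",t(278,475)),("base BR",t(425,435)),("base TR",t(313,55))):
    q=onz(T,a,.022)[:2]; c,s_=np.cos(r.x[2]),np.sin(r.x[2]); print(n,((q-r.x[:2])@np.array([[c,-s_],[s_,c]])*1e3).round(1))
q,e=two(T,(313.7,181.4),S,(335.76,192.83));print("tab two-view",q,e)
# bushing tops z .052, both views
for d,m in((T,t(208,376)),(S,s(236,201))):
    q=onz(d,m,.052)[:2]; print("bush",q,((q-r.x[:2])@np.array([[c,-s_],[s_,c]])*1e3).round(1))
print("b3",onz(T,t(166,513),.022),"ring",onz(T,t(79,228),.018))
```

```text
[0.4856933  0.13017081 0.32216979] 18.458969178328605
chanU [0.8 0. ]
chanL [ 0.7 -0.3]
knob [0.4 2.1]
knobS [2.2 1.3]
tabT [-3.5 -0.9]
tabS [-2.8 -2.1]
base BL [-64.2  43.8]
base BR [-66.6 -42.3]
base TR [166.3 -46.8]
tab two-view [0.53020571 0.14605278 0.06708639] 0.0002244073765168674
bush [0.46196574 0.19128909] [-3.2 65.5]
bush [0.46708336 0.19709726] [ 3.5 69.4]
b3 [0.38785763 0.21343174 0.022     ] ring [0.55062293 0.271307   0.018     ]
```

```bash
cat >> h.py <<'E'
from scipy.spatial.transform import Rotation as Ro
def down(a): # tool pointing down, tool x at world angle a
    q=Ro.from_euler("z",a)*Ro.from_euler("x",np.pi); x,y,z,w=q.as_quat(); return np.array([w,x,y,z])
E
python3 - <<'E'
from h import *
from rig import manip,effector,get_image
y=0.317
P=[.47,.16,.30]
for k in range(4):
    j=manip.solve_ik(P,down(y+k*np.pi/2)); print(k,None if j is None else np.round(j,2))
effector.close_gripper()
k=1
manip.line_to(P,ori=down(y+np.pi/2),v=.15)
d=get_image("wrist");pickle.dump(d,open("w1.pkl","wb"));cv2.imwrite("pics/w1.png",d["frame"][:,:,::-1])
s=manip.sense();print(s["t"],s["position"],s["width"],-d["R"].T@d["t"])
E
```

```text
0 [ 0.28 -0.29  1.71 -0.    1.72  1.53]
1 [ 0.28 -0.29  1.71  0.    1.72 -0.04]
2 [ 0.28 -0.29  1.71  0.    1.72 -1.61]
3 None
3.2583 [0.46998632 0.16033589 0.29979959] -0.001777132034226536 [0.44825771 0.22523394 0.442566  ]
```

View pics/w1.png

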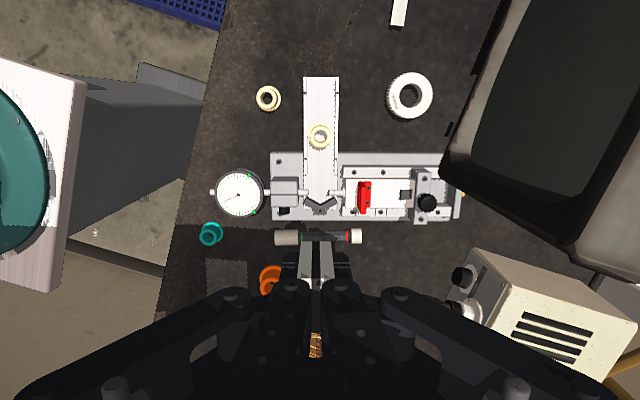

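The wrist view shows the gauge nearly square to the image. The channel end is at (303–337,77), the bushing at (320,136), the red tab at (363,197) and the knob at (427,203). I take a zoomed crop for accurate landmarks.

Run:
```python
from h import *
d=pickle.load(open("w1.pkl","rb"))
c=d["frame"][65:245,240:480,::-1]
cv2.imwrite("pics/w1c.png",cv2.resize(c,None,fx=3.3,fy=3.3,interpolation=cv2.INTER_CUBIC))
m=red(d);m[:,:330]=0;m[:,400:]=0;p=np.argwhere(m)[:,::-1].astype(np.float32);print(p.min(0),p.max(0),p.mean(0),cv2.minAreaRect(p))
```

```text
[346. 182.] [370. 241.] [362.31104 198.86046] ((359.058837890625, 211.76470947265625), (16.492422103881836, 63.059261322021484), 14.03624439239502)
```

View pics/w1c.png

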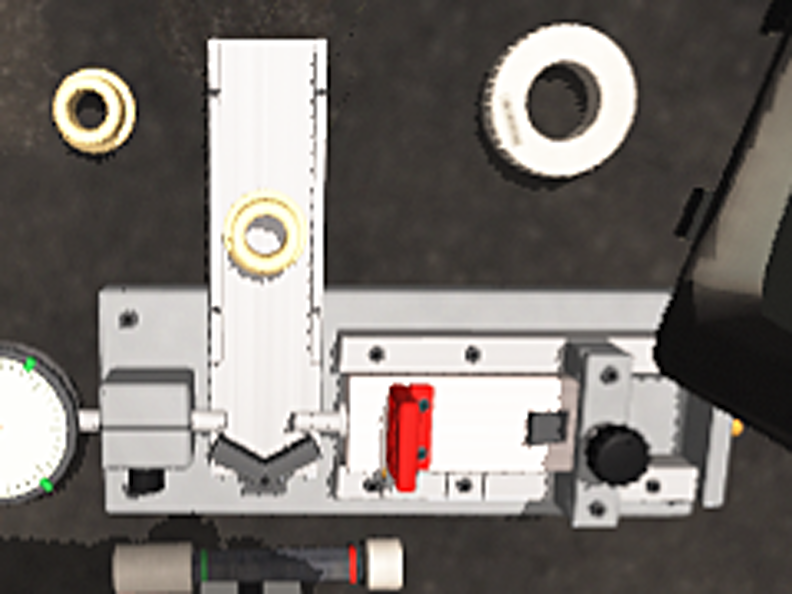

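Run:
```python
from h import *
from scipy.optimize import least_squares
d=pickle.load(open("w1.pkl","rb"))
t=lambda u,v:((u+.5)/3.3-.5+240,(v+.5)/3.3-.5+65)
L=[("chL",(-20.5,134,36),t(208,39)),("chR",(20.5,134,36),t(328,39)),("bUL",(-64,45,22),t(99,289)),("bLL",(-64,-45,22),t(106,513)),
("knob",(116,0,95),t(617,456)),("anF",(-15,0,44),t(226,421)),("anM",(9,0,44),t(290,421)),("pUR",(-27,16,55),t(193,370)),("pUL",(-60,16,55),t(103,370)),
("tab",(47.5,0,82),t(412,438))]
P=np.array([onz(d,uv,g[2]/1e3)[:2] for n,g,uv in L]);G=np.array([l[1][:2] for l in L])/1e3
def W(p,g): c,s_=np.cos(p[2]),np.sin(p[2]); return np.array(p[:2])+g@np.array([[c,s_],[-s_,c]])
r=least_squares(lambda p:(W(p,G)-P).ravel(),[.48,.13,.3],loss="soft_l1",f_scale=.002)
print(r.x,np.degrees(r.x[2]))
c,s_=np.cos(r.x[2]),np.sin(r.x[2]);B=np.array([[c,-s_],[s_,c]])
for l,e in zip(L,(P-W(r.x,G))@B): print(l[0],(e*1e3).round(1))
for n,uv,z in(("bush",t(265,235),.052),("b3",t(92,110),.022),("ring",t(562,100),.018)):
    q=onz(d,uv,z)[:2];print(n,q,((q-r.x[:2])@B*1e3).round(1))
np.save("gauge.npy",r.x)
```

```text
[0.48576492 0.13151632 0.31457031] 18.02355133779358
chL [-0.5 -1.6]
chR [-0.1 -1.5]
bUL [ 0.8 -0.7]
bLL [0.6 0.1]
knob [-2.8  0.3]
anF [-0.  -1.3]
anM [-0.4 -1.3]
pUR [0.6 4.1]
pUL [1.7 4. ]
tab [0.6 2.7]
bush [0.4639052  0.19496283] [-1.2 67.1]
b3 [0.39151936 0.21560225] [-63.6 109.1]
ring [0.55292412 0.27254837] [107.5 113.3]
```

```bash
cat >> h.py <<'E'
try: g=np.load("gauge.npy")
except Exception: g=None
def gw(x,y,z): # gauge mm -> world m
    c,s=np.cos(g[2]),np.sin(g[2]); return np.array([g[0]+(c*x-s*y)/1e3,g[1]+(s*x+c*y)/1e3,z/1e3])
def wg(p):
    c,s=np.cos(g[2]),np.sin(g[2]); a,b=p[0]-g[0],p[1]-g[1]; return np.array([c*a+s*b,-s*a+c*b,p[2]])*1e3
def st(s):
    f=s["contact_force"];c,n=np.cos(g[2]),np.sin(g[2])
    print(round(s["t"],2),"gauge mm",wg(s["position"]).round(1),"F gauge",np.round([c*f[0]+n*f[1],-n*f[0]+c*f[1],f[2]],2))
E
python3 - <<'E'
from h import *
from rig import manip
q=down(g[2]+np.pi)
manip.line_to(gw(12,0,130),ori=q,v=.15)
print(manip.line_to(gw(12,0,64),v=.08,contact_N=6)); st(manip.sense())
print(manip.line_to(gw(45,0,64),v=.02,contact_N=4)); st(manip.sense())
E
```

```text
False
5.95 gauge mm [12.3 -0.  64.5] F gauge [-0.4  -0.06  0.62]
True
7.0 gauge mm [32.9  0.  63.6] F gauge [-5.74 -0.82  4.45]
```

Contact came at x = 32.9 mm, which matches the 11 mm half-width of the finger against the face at 44 mm. Next I push 33 mm further.

Run:
```python
from h import *
from rig import manip,get_image
print(manip.line_to(gw(66.2,0,64),v=.03,contact_N=25)); s=manip.sense();st(s)
if wg(s["position"])[0]>63:
    print(manip.line_to(gw(25,0,64),v=.06)); st(manip.sense())
    manip.line_to(gw(15,0,150),v=.15)
    q=down(g[2]+np.pi/2)
    manip.line_to(gw(0,100,200),ori=q,v=.2)
    d=get_image("top");cv2.imwrite("pics/top1.png",cv2.resize(d["frame"][110:280,230:380,::-1],None,fx=3.5,fy=3.5,interpolation=cv2.INTER_CUBIC))
    m=red(d);m[:,330:]=0;m[:150]=0;print(np.argwhere(m)[:,::-1].mean(0)); st(manip.sense())
    d=get_image("wrist");cv2.imwrite("pics/w2.png",d["frame"][:,:,::-1])
```

```text
False
8.27 gauge mm [65.1  0.  63.5] F gauge [-10.64  -0.22   2.94]
False
9.1 gauge mm [25.2 -0.  64.2] F gauge [0.41 0.56 0.27]
[315.75       168.85714286]
11.59 gauge mm [ -0.   99.9 199.7] F gauge [ 0.63  0.24 -0.27]
```

View pics/w2.png

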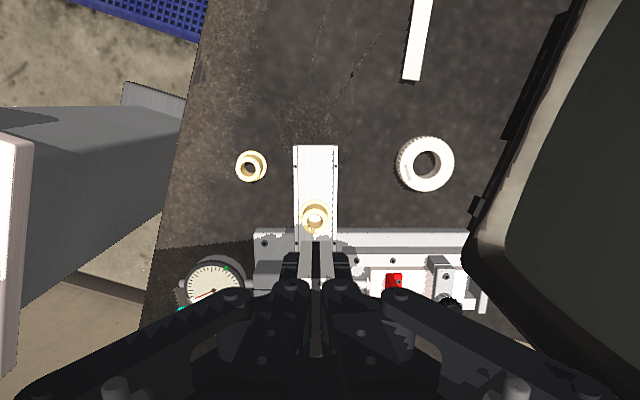

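The tab centroid moved by 12.5 px (about 24 mm) in the top view. In the wrist view its gap to the bridge is about halved, so the slide is latched half open. The bushing is untouched at (315,217). Now I descend behind it and push.

Run:
```python
from h import *
from rig import manip,get_image
manip.line_to(gw(0,112,100),v=.15)
print(manip.line_to(gw(0,112,44.5),v=.06,contact_N=5)); st(manip.sense())
print(manip.line_to(gw(0,40,44.5),v=.04,contact_N=4)); st(manip.sense())
print(manip.line_to(gw(0,20,44.5),v=.012,contact_N=2.5)); st(manip.sense())
```

```text
False
13.54 gauge mm [  0.3 112.   44.9] F gauge [-0.14 -0.67 -0.18]
False
15.49 gauge mm [-0.  40.1 44.5] F gauge [-0.57  0.94 -0.24]
True
16.85 gauge mm [ 0.  22.1 44.4] F gauge [1.2  2.39 1.72]
```

Run:
```python
from h import *
from rig import manip,get_image
manip.line_to(gw(0,60,45),v=.05); manip.line_to(gw(0,60,100),v=.1)
manip.line_to([.47,.16,.30],v=.2); 
d=get_image("wrist");pickle.dump(d,open("w3.pkl","wb"))
cv2.imwrite("pics/w3.png",cv2.resize(d["frame"][65:245,240:480,::-1],None,fx=3.3,fy=3.3,interpolation=cv2.INTER_CUBIC)); st(manip.sense())
```

```text
19.67 gauge mm [ -6.4  32.1 298.5] F gauge [-0.52 -0.26 -0.9 ]
```

View pics/w3.png

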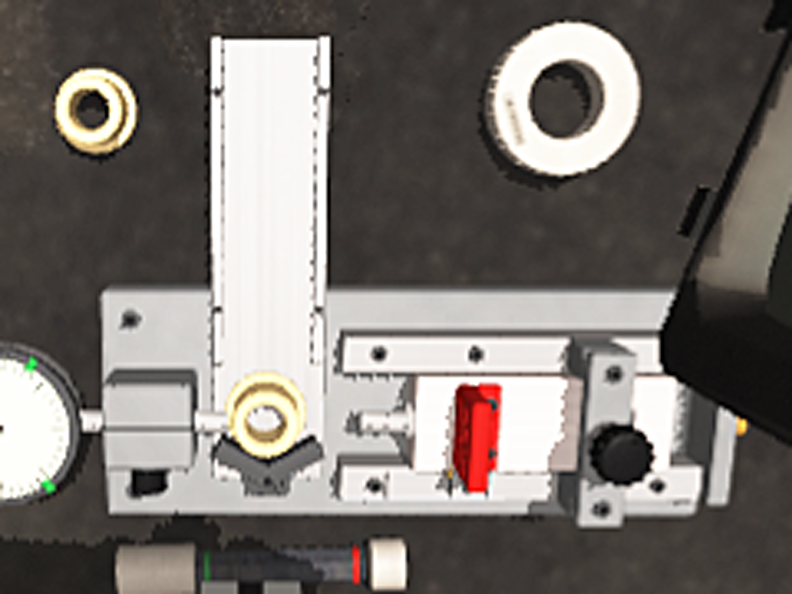

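The slide is latched, with the tab shifted about 66 crop px and the anvil tip at (350,423). The bushing is at (267,418) on the vee, and bystanders are unmoved. I check seating numerically against the anvil axis.

Run:
```python
from h import *
d=pickle.load(open("w3.pkl","rb"))
t=lambda u,v:((u+.5)/3.3-.5+240,(v+.5)/3.3-.5+65)
f=d["frame"];h=cv2.cvtColor(f,cv2.COLOR_RGB2HSV)
m=cv2.inRange(h,(15,40,100),(35,255,255));m[:, :305]=0;m[:,338:]=0;m[:175]=0;m[205:]=0
p=np.argwhere(m)[:,::-1].astype(np.float32);print(p.min(0),p.max(0),cv2.minEnclosingCircle(p))
print("anvil F",wg(onz(d,t(228,421),.044)),"M",wg(onz(d,t(350,423),.044)))
print("bush crop centre",wg(onz(d,t(267,416),.052)))
(c,r)=cv2.minEnclosingCircle(p)
print("bush flange/top",wg(onz(d,c,.052)),wg(onz(d,c,.034)))
P=proj(d,np.array([gw(0,-1.3,52),gw(0,-1.3,34)]));print(P,[(a-[240,65]+.5)*3.3-.5 for a in P])
```

```text
[308. 178.] [332. 203.] ((320.0721740722656, 190.22703552246094), 12.940058708190918)
anvil F [-15.25720874  -1.1293378   44.        ] M [29.59850382 -1.89387916 44.        ]
bush crop centre [-1.04249573  2.76835195 52.        ]
bush flange/top [-1.62402697  3.36155866 52.        ] [-1.40022163 -1.1255279  34.        ]
[[321.42462502 194.02901723]
 [321.19973234 190.36329239]] [array([269.85126257, 426.94575687]), array([269.10911673, 414.84886489])]
```

Run:
```python
from h import *
from rig import manip,get_image
manip.line_to(gw(0,60,100),v=.2); manip.line_to(gw(0,60,44.5),v=.08,contact_N=5)
manip.line_to(gw(0,30,44.5),v=.04,contact_N=4)
print(manip.line_to(gw(0,19,44.5),v=.012,contact_N=4.5)); st(manip.sense())
manip.line_to(gw(0,60,45),v=.05); manip.line_to(gw(0,60,100),v=.1); manip.line_to([.47,.16,.30],v=.2)
d=get_image("wrist");h=cv2.cvtColor(d["frame"],cv2.COLOR_RGB2HSV)
m=cv2.inRange(h,(15,40,100),(35,255,255));m[:, :305]=0;m[:,338:]=0;m[:175]=0;m[205:]=0
c,r=cv2.minEnclosingCircle(np.argwhere(m)[:,::-1].astype(np.float32));print(c,r,wg(onz(d,c,.034)))
m=red(d);m[:,:330]=0;m[:,410:]=0;m[:170]=0;m[220:]=0;p=np.argwhere(m)[:,::-1];print("tab",p.mean(0),wg(onz(d,p.mean(0),.075)))
st(manip.sense());manip.finish_job()
```

```text
True
23.26 gauge mm [ 0.2 21.8 44.5] F gauge [2.07 3.47 2.3 ]
(320.24810791015625, 190.30352783203125) 12.894067764282227 [-1.35290183 -1.1050364  34.        ]
tab [384.4437299  196.77813505] [70.2629027   1.63188241 75.        ]
26.08 gauge mm [ -6.4  32.1 298.5] F gauge [-0.02  0.41 -0.08]
the job is handed in; nothing more can be done
```

The job is handed in: in the last wrist view the slide was latched half open at about 24 mm, the bushing sat in the vee about 1–1.5 mm from its estimated seat (limit 3 mm), and no bystander had visibly moved; no verdict was returned.

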